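Load the sample kit tray for the coater

TASK

Load the steel tray for the next coating session: lay the scoop flat on the tray's floor, stand the capped sample jar upright in it, and stand the handled steel pot upright in it, turned so that its handle points straight out through the cut-out in the tray's end wall. Set each thing down rather than dropping it, and leave the plain cup, the reagent bottle and the power bank where they are.

Things in the scene. Friction and masses are not known exactly. Their poses are not given: they have to be found in the camera images.
- tray: Open stainless steel tray, fixed to the table. Outside 208 (x) by 288 (y) by 45 high, walls and floor 4 thick, so inside 200 by 280 and 41 deep. Origin: centre of its underside (the inner floor is 4 above it); z up, y along its length. Its short wall at -y has the only cut-out.
- cutout (a point): Middle of the sill of the cut-out in the tray's -y end wall: 50 wide (along the tray's x), open at the top, sill 20 above the tray's underside, with a level lip as wide folded out 16 beyond the wall under it. In the tray's frame it is at (0, -142, 20) mm.
- pot: Steel pot, open on top, 54 outside diameter, 50 tall, wall 3, with one straight round handle (12 diameter) that sticks out level along the pot's -y, its centre line 36 above the underside, its end 70 from the pot's axis. Origin: centre of its underside; z up. About 0.16 kg.
- pot_handle_end (a point): Outer end of the pot's handle, in the pot's frame at (0, -70, 36) mm.
- jar: Round clear sample jar with a white screw cap, 44 diameter, 70 tall, standing. Origin: centre of its underside; z up. About 0.09 kg.
- scoop: Steel lab scoop lying flat, 140 long in all along its x: flat handle 12 wide and 10 thick from x = -70 to +15, trough-shaped blade 32 wide and 13 high from x = +15 to +70. Origin: on its underside, midway along its length; z up. About 0.07 kg; it balances about 7 towards the blade from the origin.
- scoop_heel (a point): End of the scoop's handle, at (-70, 0, 5) mm in the scoop's frame.
- scoop_tip (a point): Tip of the scoop's blade, at (70, 0, 5) mm in the scoop's frame.
- cup: Bystander: plain open steel cup without handle, 56 diameter, 55 tall. Origin: centre of its underside. Leave it alone.
- reagent: Bystander: brown reagent bottle with a black cap, 64 diameter, 130 tall, standing. Origin: centre of its underside. Leave it alone.
- powerbank: Bystander: flat black power bank, 65 by 115 by 14. Origin: centre of its underside. Leave it alone.
Mind the look-alikes: they are no part of the job. Several things have the shape of the scoop; the one meant has the colours described above.

How it is judged:
At the end, for the whole second after the job is handed in: All let go and at rest in the tray: jar and pot upright (0.15 rad) on its floor inside the walls; scoop wholly inside, both ends under 20 mm above the tray's underside; pot's handle within 0.35 rad of the tray's length, its end outside the wall, within 25 mm sideways of the cut-out's middle (x of jar in the frame of tray between -0.084 and 0.084 m and y of jar in the frame of tray between -0.124 and 0.124 m and z of each of jar, pot in the frame of tray below 0.012 m and angle between each of jar, pot's own z axis and vertical below 0.15 rad and x of scoop_heel in the frame of tray between -0.105 and 0.105 m and y of scoop_heel in the frame of tray between -0.145 and 0.145 m and x of scoop_tip in the frame of tray between -0.105 and 0.105 m and y of scoop_tip in the frame of tray between -0.145 and 0.145 m and z of each of scoop_heel, scoop_tip in the frame of tray below 0.02 m and x of pot in the frame of tray between -0.084 and 0.084 m and y of pot in the frame of tray between -0.118 and 0.118 m and angle between the y axis of pot and the y axis of tray, either way round below 0.35 rad and y of pot_handle_end in the frame of tray below -0.144 m and x of pot_handle_end in the frame of tray between -0.025 and 0.025 m and linear speed of each of jar, scoop, pot below 0.02 m/s); the robot touches nothing.
It fails at once if the plain cup is moved more than 20 mm (distance of cup from where it was at the start of the episode above 0.02 m).
It fails at once if the reagent bottle is moved more than 20 mm (distance of reagent from where it was at the start of the episode above 0.02 m).
It fails at once if the power bank is moved more than 20 mm (distance of powerbank from where it was at the start of the episode above 0.02 m).
It fails at once if the jar, scoop or pot is dropped or thrown (over 0.8 m/s, as after a 30 mm fall, while the fingers do not touch it) ((linear speed of jar above 0.8 m/s and contact force between the fingers and jar below 0.05 N) or (linear speed of scoop above 0.8 m/s and contact force between the fingers and scoop below 0.05 N) or (linear speed of pot above 0.8 m/s and contact force between the fingers and pot below 0.05 N)).
It also fails if it takes over 72 s, if anything falls off the work surface, if the arm or the gripper's body presses on something with over 40 N, if the wrist force passes 120 N, or if a joint passes its speed limit or range.

ROBOT

A 7-joint arm with a two-finger parallel gripper is mounted at the origin on the work surface. World frame = base frame: x ahead of the robot, y to its left, z up, the work surface at z = 0. Lengths are in m, angles in rad, forces in N, time in s.
With the tool pointing down it reaches from about 0.4 to 0.85 m from the base axis. Payload 4.5 kg.
Tool frame: the origin (TCP) lies midway between the tips of the shut fingers; the grasp point (between the pads) lies 19 mm behind it; z points along the fingers, y is the direction in which the jaws open and shut (so a half turn about z gives the same grasp; the last joint's range is limited). The gripper opens to 88 mm and grips with 3 to 60 N. Pads are 18 mm wide; open, the fingers measure 123 mm over their backs; the gripper's body (75 mm by 187 mm) begins 45 mm behind the grasp point.
Start: joints at [-1.099, 0.689, -0.195, 1.565, 0.157, 0.902, -0.215], TCP at [0.265, 0.566, 0.239] pointing down, gripper open.
Joint ranges: [-3.01, 3.01], [-0.46, 2.08], [-1.47, 1.51], [0.13, 2.56], [-1, 4.14], [0.04, 2.09], [-2.66, 2.66]. Speed limits (rad/s): [2.57, 2.57, 3.14, 3.14, 3.14, 3.14, 3.14].

INTERFACE

Orientations are given as a unit quaternion [x, y, z, w].
In Python, from plant import r, viewer gives the robot as it stands.
- The arm moves only by the tool play_rows, never from a script. Its argument "commands" is a list of rows, each an object with "delta_rot": the turn, a rotation vector about the tool's x, y, z normalised to -1 to 1, where 1 is pi rad, a list of three; "travel": the shift along the tool's x, y, z normalised to -1 to 1, where 1 is 15 cm, a list of three; "gripper": the opening, from -1 (shut) to 1 (fully open). In form: [{"delta_rot": [wx, wy, wz], "travel": [x, y, z], "gripper": gripper}, ...]. A call has 1 to 12 rows; each row is the pose to reach, as a shift and turn from the pose commanded when the call began, along the tool's axes at that moment, turning the shorter way round; what a row does not reach only later rows make up. A row lasts 1/8 s, in which the tool goes at most 62.5 mm and 10.7 degrees, less where a joint would pass 70% of its speed; a pose out of reach is approached as far as the arm can. A call with a number of a shift or a turn outside -1 to 1 is refused whole. A call with a gripper value outside its range is refused whole. The fingers move at their own pace and stop on an object; "force" is the grip in N (left out, the last holds). Time passes only in rows, so rows that repeat a pose let the fingers close. It gives the time, the measured TCP pose, the force and the opening at its end, in the units of the state.
- r.get_state(): the state, without advancing time (a new reading comes with each control period).
- viewer.snapshot(name): name is "scene" or "top" or "wrist"; returns a dict with "color" (420x560x3 uint8, red, green, blue), "z_map" (420x560 float32, m along the optical axis (not along the pixel's ray), 0 where there is no reading), "fx", "fy", "cx", "cy" (pixels), "origin" and "attitude" of the camera in the world. Camera axes: x right, y up, looking along -z (the intrinsics and any distortion apply to the point x, -y, -z); pixel columns grow to the right and rows downward; lengths in m; the calibration is good to about 2 mm. The wrist camera is an equidistant fisheye: a pixel r from the principal point sees the ray r / f radians off the axis. A picture is of the moment at which its call begins.
- r.finish_job(): hands the job in, once; it reports no verdict.
Trained networks look in the newest picture that a camera, given by its name, has taken for a name from the list of things; names that differ only in an ending like _2 or _b are one class to them, and where a whole thing is asked for, a point or a joint stands for the part that bears it (a point fixed in the world has none). Each returns a list of dicts, best first, with "conf" (0 to 1); they miss things now and then, are a little off and sometimes report something else, mostly with a low value. They report only what shows in the picture. A call takes as long as a camera call. They do not tell look-alikes from the thing itself.
- viewer.outline_of(camera, label): "pixels" (420x560 bool, what is visible of it) and "at" ([column, row] in pixels, amid what is visible of it).
- viewer.pinpoint(camera, label): "at" ([column, row] in pixels: a listed point, or the origin of a listed thing).
The state is a dict: "clock": time; "q": joint angles; "qd": joint speeds; "joint_torque": joint torques, N m; "tool_pos": TCP position; "eef_rot": TCP orientation; "contact_force": force on the tool from outside, world axes, zero at the start; "moment": the same for the moment, N m; "opening": opening from 0.0 (shut) to 1.0 (fully open).
Only numpy, scipy, OpenCV 4.12 (cv2) and the standard library are available. Lean on these libraries where they do the work, as an engineer would, in place of code of your own. Each camera call takes 0.05 s, during which the arm holds its last target. There are 200 camera calls.

## Working session

There is one attempt and no reset: what is moved stays moved. The work goes in short steps, Python scripts to look and compute and a tool call to move; the robot and the scene stay as the last step left them, time stands still between calls to the robot, and variables do not carry over. Pictures are saved under pics/ and viewed, about 8 in all and at most 12, crops included, and the job is handed in when it is done.

Besides the shell and the picture viewer there is one more tool, called after "Request:" as name([rows], argument=value, ...), one row to a line, values as JSON. play_rows: Moves the arm, as the interface text tells. Its arguments: {"type":"object","properties":{"commands":{"type":"array","items":{"type":"object","properties":{"delta_rot":{"type":"array","items":{"type":"number","minimum":-1,"maximum":1}},"travel":{"type":"array","items":{"type":"number","minimum":-1,"maximum":1}},"gripper":{"type":"number"}}}},"force":{"type":"number"}},"required":["commands"]}

```bash
ls; mkdir -p pics
cat > h.py <<'E'
import numpy as np, cv2
from scipy.spatial.transform import Rotation as R
from plant import r, viewer
def att(s):
    a=np.array(s["attitude"],float)
    return a if a.shape==(3,3) else R.from_quat(a).as_matrix()
def rays(s,uv,wrist=False):
    uv=np.atleast_2d(np.asarray(uv,float)); x=(uv[:,0]-s["cx"])/s["fx"]; y=(uv[:,1]-s["cy"])/s["fy"]
    if wrist:
        th=np.hypot(x,y); k=np.where(th>1e-9,np.tan(th)/np.maximum(th,1e-9),1); x,y=x*k,y*k
    return np.c_[x,-y,-np.ones(len(x))]@att(s).T
def cloud(s,uv,wrist=False):
    uv=np.atleast_2d(uv).astype(int); z=s["z_map"][uv[:,1],uv[:,0]]
    return np.array(s["origin"])+rays(s,uv,wrist)*z[:,None]
def at_z(s,uv,z,wrist=False):
    d=rays(s,uv,wrist); o=np.array(s["origin"]); return o+d*((z-o[2])/d[:,2])[:,None]
def tri(s1,u1,s2,u2,w1=False,w2=False):
    a,b=rays(s1,u1,w1)[0],rays(s2,u2,w2)[0]; o1,o2=np.array(s1["origin"]),np.array(s2["origin"])
    t=np.linalg.lstsq(np.c_[a,-b],o2-o1,rcond=None)[0]; p,q=o1+a*t[0],o2+b*t[1]
    return (p+q)/2,np.linalg.norm(p-q)
def save(s,n): cv2.imwrite("pics/"+n,s["color"][:,:,::-1])
E
cat > a.py <<'E'
from h import *
S={n:viewer.snapshot(n) for n in("scene","top")}
for n,s in S.items(): print(n,s["origin"],s["attitude"],s["fx"],s["cx"],s["cy"])
cv2.imwrite("pics/a.png",cv2.resize(np.vstack([s["color"] for s in S.values()])[:,:,::-1],(400,600)) if 0 else S["top"]["color"][:,:,::-1]); save(S["scene"],"b.png")
P={}
for n in S:
    for l in ["tray","cutout","pot","pot_handle_end","jar","scoop","scoop_heel","scoop_tip","cup","reagent","powerbank"]:
        for d in viewer.pinpoint(n,l)[:4]:
            P.setdefault((n,l),[]).append(d)
            print(n,l,np.round(d["at"],1),round(d["conf"],2),"z0",np.round(at_z(S[n],d["at"],0)[0],3))
for l in ["pot","jar","scoop","cup","tray"]:
    for d in viewer.outline_of("top",l)[:4]:
        v,u=np.nonzero(d["pixels"]); c=cloud(S["top"],np.c_[u,v]); c=c[S["top"]["z_map"][v,u]>0]
        print("out",l,np.round(d["at"]),round(d["conf"],2),len(u),"med",np.round(np.median(c,0),3),"p2",np.round(np.percentile(c,2,0),3),"p98",np.round(np.percentile(c,98,0),3), S["top"]["color"][v,u].mean(0).round())
print(r.get_state())
E
python3 a.py
```

```text
pics
scene [1.08626263 0.11061618 0.96928781] [0.1499336  0.22549597 0.81500165 0.51229268] 427.90633974080345 286.4190804701217 210.74262827745181
top [ 0.49685685 -0.11895799  1.24272052] [-0.02525752  0.02421016  0.71291837 -0.7003737 ] 460.1378676002135 274.6700430084149 216.0632808094325
scene tray [431.4 273. ] 0.85 z0 [0.552 0.264 0.   ]
scene tray [225.5 181.7] 0.27 z0 [ 0.535 -0.324  0.   ]
scene cutout [378.5 256.8] 0.56 z0 [0.567 0.133 0.   ]
scene pot [246.5 158.1] 0.93 z0 [ 0.437 -0.311  0.   ]
scene pot_handle_end [244.1 127.5] 0.81 z0 [ 0.337 -0.373  0.   ]
scene jar [287.2 236.4] 0.88 z0 [ 0.615 -0.097  0.   ]
scene jar [250.  276.7] 0.17 z0 [ 0.754 -0.131  0.   ]
scene scoop [178.6 262.6] 0.95 z0 [ 0.797 -0.307  0.   ]
scene scoop [207.  199.3] 0.65 z0 [ 0.607 -0.34   0.   ]
scene scoop_heel [224.1 179.9] 0.79 z0 [ 0.531 -0.331  0.   ]
scene scoop_heel [175.1 286. ] 0.71 z0 [ 0.853 -0.281  0.   ]
scene scoop_tip [182.5 236.8] 0.86 z0 [ 0.732 -0.337  0.   ]
scene scoop_tip [189.8 221. ] 0.55 z0 [ 0.685 -0.345  0.   ]
scene cup [308.  179.1] 0.73 z0 [ 0.427 -0.123  0. 
[... 2125 characters left out ...]
5, 'q': array([-1.09917895,  0.68911874, -0.19459423,  1.5653102 ,  0.15732258,
        0.9025173 , -0.21513651]), 'qd': array([-4.19451424e-04, -2.31673244e-03,  1.06332381e-04,  5.87681551e-05,
        1.49371709e-04,  5.02240597e-04,  7.14637450e-04]), 'joint_torque': array([ 2.13316516e-04, -5.27491486e+01, -1.26696009e+00, -1.53741431e+01,
       -5.18731331e-02, -6.51507708e-04,  2.87198156e-05]), 'tool_pos': array([0.26496819, 0.56606598, 0.23872814]), 'eef_rot': array([2.17166122e-01, 9.76134660e-01, 1.49275116e-05, 1.03024247e-05]), 'contact_force': array([-0.04845494,  0.69525434,  0.05635545]), 'moment': array([-0.01597838,  0.02365534,  0.04707876]), 'opening': 1.001798546671391}
```

View pics/a.png

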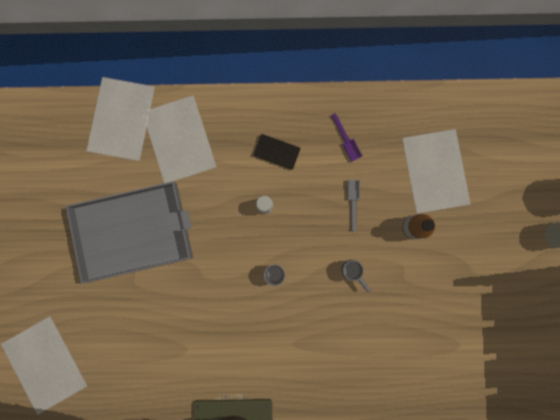

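View pics/b.png

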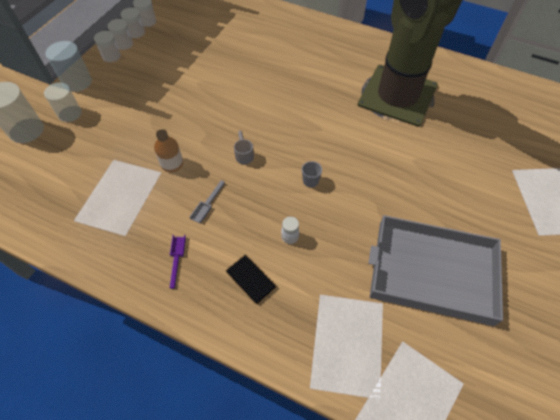

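The top view shows the steel scoop at about (354,200), with a purple look-alike at (348,138). The pot is at (352,270) with its handle end at (369,290), the jar at (265,205), the cup at (274,274), and the tray at (131,231) with its cut-out lip at (183,219). Next I measure the exact poses from both views' depth clouds.

```bash
cat > b.py <<'E'
from h import *
S={n:viewer.snapshot(n) for n in("scene","top")}
C={}
v,u=np.mgrid[0:420,0:560]; uv=np.c_[u.ravel(),v.ravel()]
for n,s in S.items():
    c=cloud(s,uv); ok=s["z_map"].ravel()>0; C[n]=c[ok]
    def near(x,y,rad,z0,z1): 
        d=C[n]; return d[(np.hypot(d[:,0]-x,d[:,1]-y)<rad)&(d[:,2]>z0)&(d[:,2]<z1)]
    d=C[n]; print(n,"table z",np.median(near(.6,0,.05,-.05,.05)[:,2]))
    t=d[(d[:,0]>.4)&(d[:,0]<.7)&(d[:,1]>.1)&(d[:,1]<.45)&(d[:,2]>.036)&(d[:,2]<.06)]
    print("tray",len(t),cv2.minAreaRect(t[:,:2].astype(np.float32)*1000),"z",np.percentile(t[:,2],90))
    fl=near(.55,.26,.05,-.05,.05); print(" floor z",np.median(fl[:,2]))
    j=near(.612,-.092,.045,.055,.09); print("jar",cv2.minEnclosingCircle(j[:,:2].astype(np.float32)*1000),"z",np.percentile(j[:,2],90),len(j))
    p=near(.445,-.317,.045,.042,.07); print("pot",cv2.minEnclosingCircle(p[:,:2].astype(np.float32)*1000),len(p),"z",np.percentile(p[:,2],90))
    q=near(.44,-.32,.09,.025,.05); q=q[np.hypot(q[:,0]-.437,q[:,1]+.314)>.035]; print(" handle",len(q),q.mean(0) if len(q) else 0)
    k=d[(d[:,0]>.5)&(d[:,0]<.7)&(d[:,1]>-.38)&(d[:,1]<-.29)&(d[:,2]>.005)&(d[:,2]<.03)]
    print("scoop",len(k),cv2.minAreaRect(k[:,:2].astype(np.float32)*1000),k[:,2].max())
def T(l,i,j,a,b):
    print("tri",l,*[np.round(x,3) for x in tri(S["scene"],[a],S["top"],[b])])
T("scoop",0,0,[207,199.3],[351.3,208.9]); T("heel",0,0,[224.1,179.9],[357.7,230.6]); T("tip",0,0,[189.8,221],[350.6,178.3])
T("pot",0,0,[246.5,158.1],[349.7,267.9]); T("hend",0,0,[244.1,127.5],[369,289.9]); T("jar",0,0,[287.2,236.4],[265.2,206.6]); T("tray",0,0,[431.4,273],[137.1,230.9])
E
python3 b.py
```

```text
scene table z 0.0005335737854594846
tray 1234 ((545.83056640625, 265.72381591796875), (212.0030059814453, 289.2773742675781), 12.090710639953613) z 0.04707375269404738
 floor z 0.0044220259710464616
jar ((613.9098510742188, -90.9566879272461), 20.660188674926758) z 0.07249033162725638 221
pot ((432.73870849609375, -318.189453125), 33.5310173034668) 112 z 0.05227583928482279
 handle 34 [ 0.39611955 -0.34954578  0.04064753]
scoop 282 ((604.9760131835938, -336.93292236328125), (183.2920379638672, 82.8523178100586), 2.0124258995056152) 0.01819021602715276
top table z 0.00023487932024024438
tray 784 ((546.152587890625, 267.4617614746094), (208.80018615722656, 290.2388000488281), 12.056558609008789) z 0.04776582176501647
 floor z 0.004603637339434918
jar ((611.829833984375, -90.86610412597656), 19.784439086914062) z 0.0728044255737014 189
pot ((431.7461242675781, -318.9832458496094), 31.573719024658203) 102 z 0.05266828384384801
 handle 61 [ 0.39597318 -0.34710002  0.04082439]
scoop 296 ((604.0161743164062, -337.08966064453125), (87.71414184570312, 189.50112915039062), 87.0044174194336) 0.01827506455701422
tri scoop [ 0.604 -0.333 -0.002] 0.016
tri heel [ 0.538 -0.334  0.007] 0.013
tri tip [ 0.686 -0.332  0.011] 0.017
tri pot [ 0.44  -0.313  0.003] 0.007
tri hend [ 0.385 -0.349  0.059] 0.012
tri jar [ 0.612 -0.095 -0.004] 0.006
tri tray [ 0.55   0.261 -0.007] 0.008
```

Request:
play_rows([
  {"delta_rot":[0,0,-0.139],"travel":[-0.943,-0.442,0],"gripper":1},
  {"delta_rot":[0,0,-0.139],"travel":[-0.943,-0.442,0],"gripper":1},
  {"delta_rot":[0,0,-0.139],"travel":[-0.943,-0.442,0],"gripper":1},
])

```text
clock: 1.92
tool_pos: [0.3681, 0.4424, 0.2386]
eef_rot: [0.001, 1.0, -0.001, 0.001]
contact_force: [1.1, 0.6, -1.8]
opening: 1.002
```

Request:
play_rows([
  {"delta_rot":[0,0,0],"travel":[-0.333,-1,0],"gripper":1},
  {"delta_rot":[0,0,0],"travel":[-0.333,-1,0],"gripper":1},
  {"delta_rot":[0,0,0],"travel":[-0.333,-1,0],"gripper":1},
])

```text
clock: 2.3
tool_pos: [0.416, 0.292, 0.2387]
eef_rot: [0.003, 1.0, -0.001, 0.0]
contact_force: [0.5, 0.9, 0.8]
opening: 0.998
```

Request:
play_rows([
  {"delta_rot":[0,0,0],"travel":[-0.333,-1,0],"gripper":1},
  {"delta_rot":[0,0,0],"travel":[-0.333,-1,0],"gripper":1},
  {"delta_rot":[0,0,0],"travel":[-0.333,-1,0],"gripper":1},
])

```text
clock: 2.68
tool_pos: [0.4654, 0.142, 0.2387]
eef_rot: [0.003, 1.0, -0.001, 0.0]
contact_force: [0.7, -0.2, -0.2]
opening: 0.999
```

Request:
play_rows([
  {"delta_rot":[0,0,0],"travel":[-0.333,-1,0],"gripper":1},
  {"delta_rot":[0,0,0],"travel":[-0.333,-1,0],"gripper":1},
  {"delta_rot":[0,0,0],"travel":[-0.333,-1,0],"gripper":1},
])

```text
clock: 3.05
tool_pos: [0.515, -0.0083, 0.2387]
eef_rot: [0.003, 1.0, -0.001, 0.0]
contact_force: [0.6, 0.8, -0.1]
opening: 1.0
```

Request:
play_rows([
  {"delta_rot":[0,0,0],"travel":[-0.333,-1,0],"gripper":1},
  {"delta_rot":[0,0,0],"travel":[-0.333,-1,0],"gripper":1},
  {"delta_rot":[0,0,0],"travel":[-0.333,-1,0],"gripper":1},
])

```text
clock: 3.42
tool_pos: [0.5644, -0.1588, 0.2385]
eef_rot: [0.003, 1.0, -0.001, 0.0]
contact_force: [-0.3, 0.8, -1.4]
opening: 0.994
```

Request:
play_rows([
  {"delta_rot":[0,0,0],"travel":[-0.333,-1,0.3],"gripper":1},
  {"delta_rot":[0,0,0],"travel":[-0.333,-1,0.3],"gripper":1},
  {"delta_rot":[0,0,0],"travel":[-0.333,-1,0.3],"gripper":1},
  {"delta_rot":[0,0,0],"travel":[-0.333,-1,0.3],"gripper":1},
])

```text
clock: 3.92
tool_pos: [0.6127, -0.3087, 0.1918]
eef_rot: [0.004, 1.0, -0.001, -0.001]
contact_force: [-0.2, 1.0, 0.1]
opening: 1.0
```

```bash
cat > c.py <<'E'
from h import *
s=viewer.snapshot("wrist"); save(s,"w1.png"); st=r.get_state()
print(s["origin"],s["fx"],s["cx"],s["cy"],st["tool_pos"],st["eef_rot"])
t=viewer.snapshot("top"); save(t,"t1.png")
for l in ["scoop_heel","scoop_tip","scoop"]:
    for d in viewer.pinpoint("wrist",l)[:3]: print(l,np.round(d["at"],1),round(d["conf"],2),np.round(at_z(s,d["at"],.005,True)[0],4))
for n,S in (("wrist",s),("top",t)):
  for d in viewer.outline_of(n,"scoop")[:2]:
    v,u=np.nonzero(d["pixels"]&(S["z_map"]>0)); c=cloud(S,np.c_[u,v],n=="wrist")
    if S["color"][v,u].mean(0)[1]<60: print("dark/purple");continue
    c=c[(c[:,2]>.004)&(c[:,2]<.03)]; P=c[:,:2]; m=P.mean(0); _,_,V=np.linalg.svd(P-m,full_matrices=False); a=V[0]*np.sign(V[0][0])
    q=(P-m)@a; print(n,"scoop ax deg",np.degrees(np.arctan2(a[1],a[0])),"ends",m+a*np.percentile(q,.5),m+a*np.percentile(q,99.5),"len",np.ptp(q),"z",np.percentile(c[:,2],[5,50,95]))
    h=c[(q<0)]; mh=h[:,:2].mean(0); _,_,V=np.linalg.svd(h[:,:2]-mh,full_matrices=False); print(" handle mean",mh,"deg",np.degrees(np.arctan(V[0][1]/V[0][0])),np.percentile(h[:,2],[50,90]))
E
python3 c.py
```

```text
[ 0.53523835 -0.30811158  0.33876511] 325.19226210127806 276.9356721769542 211.4987955006768 [ 0.61328777 -0.30542774  0.1927033 ] [ 1.87013072e-03  9.99998067e-01  2.28927953e-04 -5.62678108e-04]
scoop_heel [295.1 365.2] 0.92 [ 0.8623 -0.2854  0.005 ]
scoop_heel [257.1 120.3] 0.79 [ 0.5422 -0.3285  0.005 ]
scoop_tip [243.7 285.5] 0.63 [ 0.7307 -0.349   0.005 ]
scoop_tip [255.8 244.6] 0.56 [ 0.6777 -0.3329  0.005 ]
scoop [253.5 179.4] 0.92 [ 0.6038 -0.3334  0.005 ]
scoop [274.2 323.7] 0.82 [ 0.7874 -0.3135  0.005 ]
dark/purple
wrist scoop ax deg -1.9760128181778458 ends [ 0.53980164 -0.3294679 ] [ 0.67807046 -0.3342384 ] len 0.13917859781187472 z [0.00418214 0.01051498 0.01422693]
 handle mean [ 0.57423341 -0.33053621] deg -0.755673376557193 [0.01062839 0.01158868]
top scoop ax deg 5.60202975270356 ends [ 0.54274717 -0.33134344] [ 0.66410821 -0.31943955] len 0.12219112989375101 z [0.00497299 0.01037413 0.01478605]
 handle mean [ 0.56700432 -0.32859298] deg -2.2988857241549203 [0.01023577 0.0134048 ]
```

Request:
play_rows([
  {"delta_rot":[0,0,0.011],"travel":[0.013,-0.177,0.4],"gripper":0},
  {"delta_rot":[0,0,0.011],"travel":[0.013,-0.177,0.8],"gripper":0},
  {"delta_rot":[0,0,0.011],"travel":[0.013,-0.177,1],"gripper":0},
  {"delta_rot":[0,0,0.011],"travel":[0.013,-0.177,1],"gripper":0},
], force=25)

```text
clock: 4.78
tool_pos: [0.6102, -0.3292, 0.0414]
eef_rot: [0.017, 1.0, 0.001, -0.002]
contact_force: [-0.1, -0.7, 1.2]
opening: 0.573
```

```bash
python3 -c "
from h import *
s=viewer.snapshot('wrist');print(r.get_state()['tool_pos'],r.get_state()['contact_force'],r.get_state()['opening']);save(s,'w2.png')"
```

```text
[ 0.61196904 -0.32996601  0.04372615] [0.86308751 1.13319202 1.37704845] 0.520996941181198
```

View pics/w2.png

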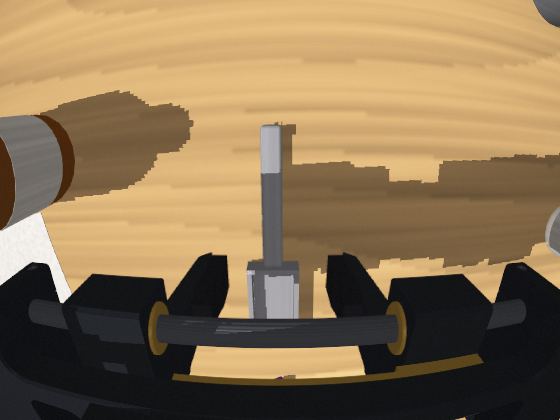

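The scoop handle runs straight down column 272, centred between the fingers, from its heel at row 126 to the blade shoulder at row 265. I check where the shoulder lies before descending.

```bash
python3 -c "
from h import *
s=viewer.snapshot('wrist');print(r.get_state()['tool_pos'])
for uv in ([270,126],[263,200],[282,200],[263,255],[282,255],[272,265],[248,280],[299,280]): print(uv,cloud(s,uv,True)[0].round(4),at_z(s,uv,.01,True)[0].round(4))"
```

```text
[ 0.61310311 -0.33048402  0.04518068]
[270, 126] [ 0.5415 -0.3314  0.0103] [ 0.5415 -0.3314  0.01  ]
[263, 200] [ 0.5834 -0.337   0.011 ] [ 0.5836 -0.337   0.01  ]
[282, 200] [ 0.5842 -0.3261  0.0094] [ 0.584  -0.3261  0.01  ]
[263, 255] [ 0.6222 -0.3392  0.0018] [ 0.6184 -0.3387  0.01  ]
[282, 255] [ 0.6189 -0.3271  0.0097] [ 0.6188 -0.3271  0.01  ]
[272, 265] [ 0.6236 -0.3334  0.0136] [ 0.6254 -0.3335  0.01  ]
[248, 280] [ 0.6409 -0.3503  0.0008] [ 0.6357 -0.3492  0.01  ]
[299, 280] [ 0.6343 -0.3171  0.0145] [ 0.6368 -0.3168  0.01  ]
```

Request:
play_rows([
  {"delta_rot":[0,0,0],"travel":[0.013,-0.015,0.15],"gripper":0},
  {"delta_rot":[0,0,0],"travel":[0.013,-0.015,0.27],"gripper":0},
  {"delta_rot":[0,0,0],"travel":[0.013,-0.015,0.27],"gripper":0},
  {"delta_rot":[0,0,0],"travel":[0.013,-0.015,0.27],"gripper":-1},
  {"delta_rot":[0,0,0],"travel":[0.013,-0.015,0.27],"gripper":-1},
  {"delta_rot":[0,0,0],"travel":[0.013,-0.015,0.27],"gripper":-1},
  {"delta_rot":[0,0,0],"travel":[0.013,-0.015,0.27],"gripper":-1},
  {"delta_rot":[0,0,0],"travel":[0.013,-0.015,0.27],"gripper":-1},
], force=30)

```text
clock: 5.88
tool_pos: [0.61, -0.3328, 0.0034]
eef_rot: [0.018, 1.0, 0.0, 0.0]
contact_force: [-0.5, 0.3, 0.4]
opening: 0.13
```

Request:
play_rows([
  {"delta_rot":[0,0,0],"travel":[0,0,-0.15],"gripper":-1},
  {"delta_rot":[0,0,0],"travel":[0,0,-0.4],"gripper":-1},
  {"delta_rot":[0,0,0],"travel":[0,0,-0.75],"gripper":-1},
  {"delta_rot":[0,0,0],"travel":[0,0,-0.75],"gripper":-1},
])

```text
clock: 6.38
tool_pos: [0.6135, -0.3342, 0.1222]
eef_rot: [0.018, 1.0, -0.002, 0.005]
contact_force: [-0.0, 1.2, -0.9]
opening: 0.132
```

```bash
python3 -c "
from h import *
s=viewer.snapshot('wrist');st=r.get_state();print(st['tool_pos'],st['eef_rot'],st['contact_force'],st['opening']);save(s,'w3.png')"
```

```text
[ 0.61149505 -0.33366249  0.11925233] [ 0.01797714  0.99983448 -0.00109483  0.00257665] [-0.24673282 -0.2903564  -1.54034088] 0.130657001961223
```

View pics/w3.png

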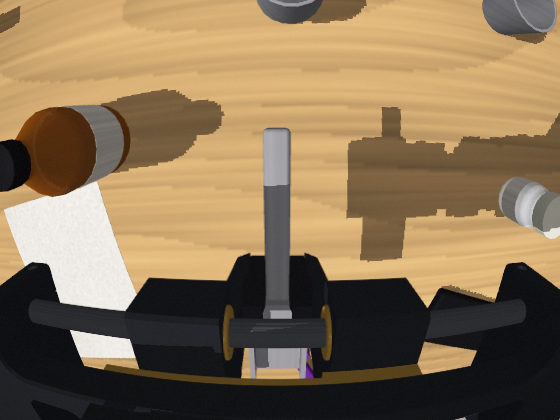

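The scoop is held level and square in the jaws (heel at (277,130)). I carry it to the tray.

Request:
play_rows([
  {"delta_rot":[0,0,0],"travel":[0.05,0.33,0],"gripper":-1},
  {"delta_rot":[0,0,0],"travel":[0.145,0.92,0],"gripper":-1},
  {"delta_rot":[0,0,0],"travel":[0.145,0.92,0],"gripper":-1},
])

```text
clock: 6.8
tool_pos: [0.5918, -0.1889, 0.115]
eef_rot: [0.015, 1.0, 0.002, -0.001]
contact_force: [-0.0, -0.6, -0.2]
opening: 0.127
```

Request:
play_rows([
  {"delta_rot":[0,0,0],"travel":[0.07,0.46,0],"gripper":-1},
  {"delta_rot":[0,0,0],"travel":[0.145,0.92,0],"gripper":-1},
  {"delta_rot":[0,0,0],"travel":[0.145,0.92,0],"gripper":-1},
])

```text
clock: 7.18
tool_pos: [0.5748, -0.0491, 0.1152]
eef_rot: [0.014, 1.0, 0.002, -0.001]
contact_force: [0.0, -1.0, -0.5]
opening: 0.127
```

Request:
play_rows([
  {"delta_rot":[0,0,0],"travel":[0.07,0.46,0],"gripper":-1},
  {"delta_rot":[0,0,0],"travel":[0.145,0.92,0],"gripper":-1},
  {"delta_rot":[0,0,0],"travel":[0.145,0.92,0],"gripper":-1},
])

```text
clock: 7.55
tool_pos: [0.5583, 0.0883, 0.1154]
eef_rot: [0.014, 1.0, 0.001, -0.001]
contact_force: [-0.3, -0.4, -1.6]
opening: 0.131
```

Request:
play_rows([
  {"delta_rot":[0,0,0],"travel":[0.07,0.46,0],"gripper":-1},
  {"delta_rot":[0,0,0],"travel":[0.145,0.92,0],"gripper":-1},
  {"delta_rot":[0,0,0],"travel":[0.145,0.92,0],"gripper":-1},
])

```text
clock: 7.92
tool_pos: [0.5415, 0.2266, 0.1154]
eef_rot: [0.015, 1.0, 0.001, -0.0]
contact_force: [0.5, -0.3, -1.2]
opening: 0.127
```

Request:
play_rows([
  {"delta_rot":[0,0,-0.04],"travel":[0.07,0.46,0],"gripper":-1},
  {"delta_rot":[0,0,-0.078],"travel":[0.145,0.92,0],"gripper":-1},
  {"delta_rot":[0,0,-0.078],"travel":[0.145,0.92,0],"gripper":-1},
  {"delta_rot":[0,0,-0.078],"travel":[0.145,0.92,0],"gripper":-1},
])

```text
clock: 8.43
tool_pos: [0.5261, 0.3593, 0.1151]
eef_rot: [-0.104, 0.995, -0.001, -0.0]
contact_force: [0.8, -0.9, -1.1]
opening: 0.128
```

```bash
cat > d.py <<'E'
from h import *
s=viewer.snapshot('wrist');st=r.get_state();print(st['clock'],st['tool_pos'],st['eef_rot'],st['contact_force'],st['opening']);save(s,'w4.png')
for l in ['scoop','scoop_heel','scoop_tip','tray','cutout']:
    for d in viewer.pinpoint('wrist',l)[:2]: print(l,np.round(d['at']),round(d['conf'],2),cloud(s,d['at'],True)[0].round(4))
E
python3 d.py
```

```text
8.475 [0.52676592 0.35731008 0.11502983] [-1.03133416e-01  9.94665886e-01 -1.78727206e-03 -2.81567026e-04] [ 0.44289373 -0.72539849 -0.20278129] 0.13004078969688856
scoop [277. 266.] 0.94 [0.5198 0.3574 0.1222]
scoop_heel [276. 127.] 0.95 [0.4612 0.3446 0.0052]
scoop_tip [280. 373.] 0.9 [0.7122 0.401  0.0012]
tray [167. 206.] 0.7 [0.5438 0.2664 0.0044]
cutout [ 32. 214.] 0.59 [0.5761 0.1262 0.0204]
```

View pics/w4.png

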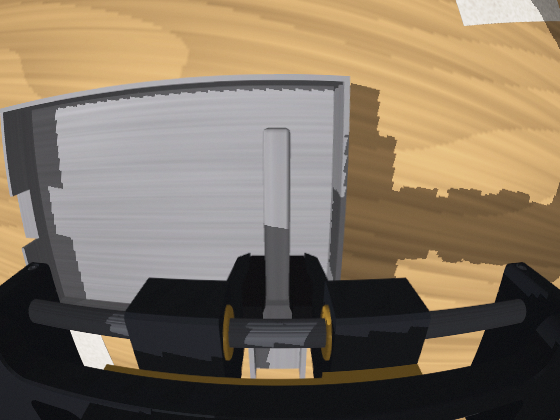

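The scoop hangs over the +y half of the tray, clear of the walls and parallel to them, so I set it down.

Request:
play_rows([
  {"delta_rot":[0,0,0],"travel":[0,0,0.3],"gripper":-1},
  {"delta_rot":[0,0,0],"travel":[0,0,0.58],"gripper":-1},
  {"delta_rot":[0,0,0],"travel":[0,0,0.64],"gripper":-1},
  {"delta_rot":[0,0,0],"travel":[0,0,0.68],"gripper":-1},
  {"delta_rot":[0,0,0],"travel":[0,0,0.71],"gripper":-1},
  {"delta_rot":[0,0,0],"travel":[0,0,0.71],"gripper":-1},
])

```text
clock: 9.48
tool_pos: [0.5263, 0.3609, 0.0101]
eef_rot: [-0.104, 0.995, 0.0, 0.001]
contact_force: [-0.1, 0.7, -0.1]
opening: 0.132
```

Request:
play_rows([
  {"delta_rot":[0,0,0],"travel":[0,0,0.01],"gripper":-1},
  {"delta_rot":[0,0,0],"travel":[0,0,0.01],"gripper":-0.4},
  {"delta_rot":[0,0,0],"travel":[0,0,0.01],"gripper":-0.4},
  {"delta_rot":[0,0,0],"travel":[0,0,0.01],"gripper":-0.4},
  {"delta_rot":[0,0,0],"travel":[0,0,-0.2],"gripper":-0.4},
  {"delta_rot":[0,0,0],"travel":[0,0,-0.6],"gripper":0},
  {"delta_rot":[0,0,0],"travel":[0,0,-1],"gripper":1},
  {"delta_rot":[0,0,0],"travel":[0,0,-1],"gripper":1},
])

```text
clock: 10.48
tool_pos: [0.5285, 0.3629, 0.1646]
eef_rot: [-0.104, 0.995, 0.003, 0.004]
contact_force: [0.4, -0.4, -0.7]
opening: 0.616
```

```bash
cat > e.py <<'E'
from h import *
s=viewer.snapshot('wrist');st=r.get_state();print(st['clock'],st['tool_pos'],st['eef_rot'],st['contact_force'],st['opening'])
for l in ['scoop_heel','scoop_tip','scoop']:
    for d in viewer.pinpoint('wrist',l)[:2]: 
        p=cloud(s,d['at'],True)[0]; t=np.radians(12.08); Q=np.array([[np.cos(t),np.sin(t)],[-np.sin(t),np.cos(t)]])
        print(l,np.round(d['at']),round(d['conf'],2),p.round(4),"tray",(Q@(p[:2]-[.5455,.2665])).round(3))
E
python3 e.py
```

```text
10.525 [0.52692298 0.36140002 0.16161977] [-0.10436564  0.99453596  0.00131578  0.00207645] [-0.47175655  0.60045597 -1.49284328] 0.6586625536136722
scoop_heel [274. 116.] 0.92 [0.4572 0.3459 0.0129] tray [-0.07   0.096]
scoop_tip [275. 256.] 0.82 [0.5961 0.3751 0.0047] tray [0.072 0.096]
```

Request:
play_rows([
  {"delta_rot":[0,0,0.06],"travel":[0.02,-0.3,0],"gripper":1},
  {"delta_rot":[0,0,0.12],"travel":[0.05,-0.6,0],"gripper":1},
  {"delta_rot":[0,0,0.18],"travel":[0.07,-0.973,0],"gripper":1},
  {"delta_rot":[0,0,0.24],"travel":[0.07,-0.973,0],"gripper":1},
  {"delta_rot":[0,0,0.3],"travel":[0.07,-0.973,0],"gripper":1},
  {"delta_rot":[0,0,0.36],"travel":[0.07,-0.973,0],"gripper":1},
  {"delta_rot":[0,0,0.42],"travel":[0.07,-0.973,0],"gripper":1},
  {"delta_rot":[0,0,0.48],"travel":[0.07,-0.973,0],"gripper":1},
  {"delta_rot":[0,0,0.5],"travel":[0.07,-0.973,0],"gripper":1},
])

```text
clock: 11.8
tool_pos: [0.5447, 0.2152, 0.1573]
eef_rot: [0.631, 0.776, -0.002, -0.0]
contact_force: [1.0, 0.0, 0.7]
opening: 1.002
```

Request:
play_rows([
  {"delta_rot":[0,0,0],"travel":[-0.7,0,0],"gripper":1},
  {"delta_rot":[0,0,0],"travel":[-0.7,0,0],"gripper":1},
])

```text
clock: 12.05
tool_pos: [0.567, 0.1101, 0.1574]
eef_rot: [0.63, 0.777, -0.002, -0.0]
contact_force: [0.2, 0.0, 0.4]
opening: 0.998
```

Request:
play_rows([
  {"delta_rot":[0,0,0],"travel":[-0.7,0,0],"gripper":1},
  {"delta_rot":[0,0,0],"travel":[-0.7,0,0],"gripper":1},
])

```text
clock: 12.3
tool_pos: [0.5887, 0.0064, 0.1575]
eef_rot: [0.63, 0.776, -0.002, -0.001]
contact_force: [-0.0, 0.8, 0.2]
opening: 0.998
```

Request:
play_rows([
  {"delta_rot":[0,0,0],"travel":[-0.7,0,0],"gripper":1},
  {"delta_rot":[0,0,0],"travel":[-0.7,0,0],"gripper":1},
  {"delta_rot":[0,0,0],"travel":[-0.7,0,0],"gripper":1},
])

```text
clock: 12.68
tool_pos: [0.6103, -0.0984, 0.1574]
eef_rot: [0.632, 0.775, -0.002, 0.0]
contact_force: [-1.0, 0.4, -0.5]
opening: 1.001
```

```bash
cat > f.py <<'E'
from h import *
s=viewer.snapshot('wrist');st=r.get_state();print(st['clock'],st['tool_pos'],st['eef_rot'],st['contact_force'],st['opening'],s["origin"])
save(s,'w5.png')
for d in viewer.outline_of('wrist','jar')[:2]:
    v,u=np.nonzero(d["pixels"]&(s["z_map"]>0)); c=cloud(s,np.c_[u,v],True); top=c[(c[:,2]>.064)&(c[:,2]<.085)]
    print(d['at'],d['conf'],len(c),np.percentile(c[:,2],[5,50,95]),cv2.minEnclosingCircle(top[:,:2].astype(np.float32)*1000) if len(top) else 0)
for l in ['jar']:
    for d in viewer.pinpoint('wrist',l)[:2]: print(l,np.round(d['at']),round(d['conf'],2),at_z(s,d['at'],0,True)[0].round(4))
E
python3 f.py
```

```text
12.725 [ 0.61016809 -0.09451321  0.15741166] [ 0.63070082  0.77602434 -0.00125014 -0.00106238] [-0.30354722 -0.12836389  0.57733982] 0.9991045946330108 [ 0.59483692 -0.02223569  0.30397411]
[283.2, 201.9] 0.66 2918 [0.02225713 0.0703794  0.07172461] ((612.3358764648438, -91.81034851074219), 20.03146743774414)
jar [281. 185.] 0.79 [ 0.6114 -0.0893  0.    ]
jar [408. 246.] 0.69 [ 0.7589 -0.1258  0.    ]
```

Request:
play_rows([
  {"delta_rot":[0,0,0],"travel":[0.017,0.017,0.25],"gripper":1},
  {"delta_rot":[0,0,0],"travel":[0.017,0.017,0.6],"gripper":1},
  {"delta_rot":[0,0,0],"travel":[0.017,0.017,0.9],"gripper":0.6},
  {"delta_rot":[0,0,0],"travel":[0.017,0.017,0.9],"gripper":-1},
  {"delta_rot":[0,0,0],"travel":[0.017,0.017,0.9],"gripper":-1},
  {"delta_rot":[0,0,0],"travel":[0.017,0.017,0.9],"gripper":-1},
  {"delta_rot":[0,0,0],"travel":[0.017,0.017,0.9],"gripper":-1},
  {"delta_rot":[0,0,0],"travel":[0.017,0.017,0.9],"gripper":-1},
], force=20)

```text
clock: 13.82
tool_pos: [0.6144, -0.0896, 0.0261]
eef_rot: [0.629, 0.777, 0.001, 0.001]
contact_force: [-0.9, 0.3, 7.1]
opening: 0.489
```

Request:
play_rows([
  {"delta_rot":[0,0,0],"travel":[0,0,-0.05],"gripper":-1},
  {"delta_rot":[0,0,0],"travel":[0,0,-0.25],"gripper":-1},
  {"delta_rot":[0,0,0],"travel":[0,0,-0.6],"gripper":-1},
  {"delta_rot":[0,0,0],"travel":[0,0,-0.6],"gripper":-1},
  {"delta_rot":[0,0,0],"travel":[0,0,-0.6],"gripper":-1},
])

```text
clock: 14.45
tool_pos: [0.6129, -0.0894, 0.1143]
eef_rot: [0.629, 0.777, -0.0, -0.0]
contact_force: [-0.2, -0.7, -1.5]
opening: 0.491
```

```bash
cat > g.py <<'E'
from h import *
s=viewer.snapshot('wrist');t=viewer.snapshot('scene');st=r.get_state();print(st['clock'],st['tool_pos'],st['eef_rot'],st['contact_force'],st['opening'])
cv2.imwrite('pics/w6.png',np.hstack([s["color"][60:400,100:460],t["color"][60:400,140:500]])[:,:,::-1])
E
python3 g.py
```

```text
14.55 [ 0.61221569 -0.0893046   0.1130532 ] [ 6.29305012e-01  7.77157336e-01 -6.22204298e-04 -1.13568066e-03] [-0.3748088  -0.71499329 -0.41543758] 0.49229903470839775
```

View pics/w6.png

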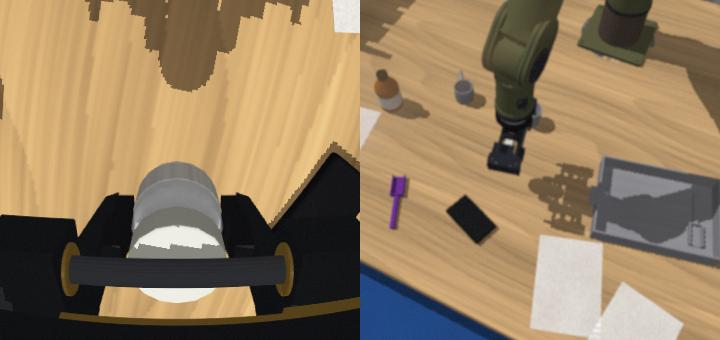

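The jar is gripped upright between the pads, with its cap at about (175,255) in the crop. I carry it to the tray.

Request:
play_rows([
  {"delta_rot":[0,0,0],"travel":[0.35,0.01,0],"gripper":-1},
  {"delta_rot":[0,0,0],"travel":[0.837,0.019,0],"gripper":-1},
  {"delta_rot":[0,0,0],"travel":[0.837,0.019,0],"gripper":-1},
])

```text
clock: 14.92
tool_pos: [0.5878, 0.0409, 0.1126]
eef_rot: [0.626, 0.78, 0.0, -0.003]
contact_force: [0.1, -0.7, 0.2]
opening: 0.493
```

Request:
play_rows([
  {"delta_rot":[0,0,0],"travel":[0.4,0.01,0],"gripper":-1},
  {"delta_rot":[0,0,0],"travel":[0.837,0.019,0],"gripper":-1},
  {"delta_rot":[0,0,0],"travel":[0.837,0.019,0],"gripper":-1},
])

```text
clock: 15.3
tool_pos: [0.5644, 0.1644, 0.1129]
eef_rot: [0.626, 0.78, 0.001, -0.002]
contact_force: [-0.8, -1.0, -1.4]
opening: 0.491
```

Request:
play_rows([
  {"delta_rot":[0,0,0],"travel":[0.4,0.01,0],"gripper":-1},
  {"delta_rot":[0,0,0],"travel":[0.7,0.019,0],"gripper":-1},
  {"delta_rot":[0,0,0],"travel":[0.837,0.019,0],"gripper":-1},
  {"delta_rot":[0,0,0],"travel":[0.837,0.019,0],"gripper":-1},
  {"delta_rot":[0,0,0],"travel":[0.837,0.019,0],"gripper":-1},
])

```text
clock: 15.92
tool_pos: [0.5444, 0.2771, 0.114]
eef_rot: [0.631, 0.776, -0.001, 0.001]
contact_force: [0.4, 0.3, -0.5]
opening: 0.492
```

Request:
play_rows([
  {"delta_rot":[0,0,0],"travel":[0,0,0.2],"gripper":-1},
  {"delta_rot":[0,0,0],"travel":[0,0,0.4],"gripper":-1},
  {"delta_rot":[0,0,0],"travel":[0,0,0.5],"gripper":-1},
  {"delta_rot":[0,0,0],"travel":[0,0,0.54],"gripper":-1},
  {"delta_rot":[0,0,0],"travel":[0,0,0.56],"gripper":-1},
  {"delta_rot":[0,0,0],"travel":[0,0,0.56],"gripper":-1},
])

```text
clock: 16.68
tool_pos: [0.5439, 0.2807, 0.0309]
eef_rot: [0.629, 0.777, 0.001, 0.0]
contact_force: [-0.2, -0.2, -0.7]
opening: 0.492
```

Request:
play_rows([
  {"delta_rot":[0,0,0],"travel":[0,0,0.015],"gripper":-1},
  {"delta_rot":[0,0,0],"travel":[0,0,0.02],"gripper":-1},
  {"delta_rot":[0,0,0],"travel":[0,0,0.02],"gripper":-1},
])

```text
clock: 17.05
tool_pos: [0.5441, 0.281, 0.03]
eef_rot: [0.629, 0.777, 0.001, 0.0]
contact_force: [-3.0, -1.0, 15.8]
opening: 0.49
```

Request:
play_rows([
  {"delta_rot":[0,0,0],"travel":[0,0,0],"gripper":0.4},
  {"delta_rot":[0,0,0],"travel":[0,0,0],"gripper":0.4},
  {"delta_rot":[0,0,0],"travel":[0,0,0],"gripper":0.7},
  {"delta_rot":[0,0,0],"travel":[0,0,0],"gripper":0.7},
  {"delta_rot":[0,0,0],"travel":[0,0,-0.3],"gripper":1},
  {"delta_rot":[0,0,0],"travel":[0,0,-0.8],"gripper":1},
  {"delta_rot":[0,0,0],"travel":[0,0,-0.95],"gripper":1},
  {"delta_rot":[0,0,0],"travel":[0,0,-0.95],"gripper":1},
])

```text
clock: 18.05
tool_pos: [0.5453, 0.2815, 0.1727]
eef_rot: [0.629, 0.777, 0.003, 0.001]
contact_force: [0.2, -0.0, -0.8]
opening: 0.997
```

```bash
cat > k.py <<'E'
from h import *
s=viewer.snapshot('wrist');st=r.get_state();print(st['clock'],st['tool_pos'],st['eef_rot'],st['contact_force'],st['opening'])
t=np.radians(12.08); Q=np.array([[np.cos(t),np.sin(t)],[-np.sin(t),np.cos(t)]])
for d in viewer.outline_of('wrist','jar')[:2]:
    v,u=np.nonzero(d["pixels"]&(s["z_map"]>0)); c=cloud(s,np.c_[u,v],True); top=c[(c[:,2]>.068)&(c[:,2]<.085)]
    if len(top):
        m,rad=cv2.minEnclosingCircle(top[:,:2].astype(np.float32)*1000); print(d['conf'],"top z",np.percentile(top[:,2],[5,50,95]),m,rad,"tray",Q@(np.array(m)/1000-[.5455,.2665]))
        A=np.c_[top[:,:2],np.ones(len(top))]; print("tilt",np.linalg.lstsq(A,top[:,2],rcond=None)[0][:2])
E
python3 k.py
```

```text
18.1 [0.54383668 0.28096321 0.17064624] [6.29332645e-01 7.77135252e-01 1.05403516e-03 3.33652131e-04] [-0.05675127 -0.3640138  -0.2892885 ] 1.0018187544447887
0.8 top z [0.07319285 0.07467479 0.07581878] (543.948486328125, 279.1728515625) 20.089082717895508 tray [0.00113498 0.01271692]
tilt [ 0.00491633 -0.02081314]
```

Request:
play_rows([
  {"delta_rot":[0,0,0],"travel":[-0.935,-0.379,0],"gripper":1},
  {"delta_rot":[0,0,0],"travel":[-0.935,-0.379,0],"gripper":1},
  {"delta_rot":[0,0,0],"travel":[-0.935,-0.379,0],"gripper":1},
])

```text
clock: 18.52
tool_pos: [0.5147, 0.1268, 0.1681]
eef_rot: [0.631, 0.776, -0.003, -0.001]
contact_force: [0.1, -0.6, -0.0]
opening: 0.999
```

Request:
play_rows([
  {"delta_rot":[0,0,0],"travel":[-0.935,-0.379,0],"gripper":1},
  {"delta_rot":[0,0,0],"travel":[-0.935,-0.379,0],"gripper":1},
  {"delta_rot":[0,0,0],"travel":[-0.935,-0.379,0],"gripper":1},
])

```text
clock: 18.9
tool_pos: [0.488, -0.0216, 0.1682]
eef_rot: [0.631, 0.775, -0.002, -0.001]
contact_force: [0.3, 1.4, -0.1]
opening: 0.998
```

Request:
play_rows([
  {"delta_rot":[0,0,0],"travel":[-0.935,-0.379,0],"gripper":1},
  {"delta_rot":[0,0,0],"travel":[-0.935,-0.379,0],"gripper":1},
  {"delta_rot":[0,0,0],"travel":[-0.935,-0.379,0],"gripper":1},
])

```text
clock: 19.27
tool_pos: [0.4614, -0.1702, 0.1682]
eef_rot: [0.632, 0.775, -0.001, -0.001]
contact_force: [0.9, -0.4, 0.3]
opening: 1.004
```

Request:
play_rows([
  {"delta_rot":[0,0,0.06],"travel":[-0.4,-0.17,0],"gripper":1},
  {"delta_rot":[0,0,0.12],"travel":[-0.8,-0.32,0],"gripper":1},
  {"delta_rot":[0,0,0.18],"travel":[-0.935,-0.379,0],"gripper":1},
  {"delta_rot":[0,0,0.24],"travel":[-0.935,-0.379,0],"gripper":1},
  {"delta_rot":[0,0,0.3],"travel":[-0.935,-0.379,0],"gripper":1},
  {"delta_rot":[0,0,0.356],"travel":[-0.935,-0.379,0],"gripper":1},
  {"delta_rot":[0,0,0.356],"travel":[-0.935,-0.379,0],"gripper":1},
])

```text
clock: 20.15
tool_pos: [0.4367, -0.3146, 0.1681]
eef_rot: [0.945, 0.326, -0.001, -0.001]
contact_force: [0.1, 0.3, 0.1]
opening: 0.997
```

```bash
cat > m.py <<'E'
from h import *
s=viewer.snapshot('wrist');st=r.get_state();print(st['clock'],st['tool_pos'],st['eef_rot'],st['contact_force'],s["origin"])
save(s,'w7.png')
for d in viewer.outline_of('wrist','pot')[:1]:
    v,u=np.nonzero(d["pixels"]&(s["z_map"]>0)); c=cloud(s,np.c_[u,v],True); print(d['conf'],len(c),"z98",np.percentile(c[:,2],98))
    top=c[(c[:,2]>.0475)&(c[:,2]<.06)]; m,rad=cv2.minEnclosingCircle(top[:,:2].astype(np.float32)); m=np.array(m); print("rim",m,rad,len(top))
    h=c[(c[:,2]>.033)&(c[:,2]<.046)]; h=h[np.hypot(*(h[:,:2]-m).T)>.032]; q=h[:,:2]-m
    k=q.mean(0); print("handle n",len(h),"deg",np.degrees(np.arctan2(k[1],k[0])),"end",np.hypot(*q.T).max(),"z",np.percentile(h[:,2],95))
for l in ['pot','pot_handle_end']:
    for d in viewer.pinpoint('wrist',l)[:1]: print(l,np.round(d['at']),round(d['conf'],2),at_z(s,d['at'],.036 if 'end' in l else 0,True)[0].round(4))
E
python3 m.py
```

```text
20.2 [ 0.43685022 -0.3146994   0.16833013] [ 0.94515563  0.3266168  -0.0011156  -0.00102223] [-0.05664839  0.96481547  0.14000273] [ 0.49791007 -0.26733487  0.31470953]
pot [276. 195.] 0.63 [ 0.4324 -0.3166  0.    ]
pot_handle_end [280. 272.] 0.58 [ 0.3819 -0.3601  0.036 ]
```

View pics/w7.png

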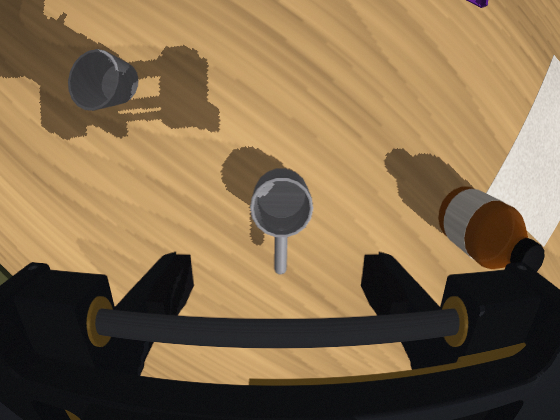

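The pot's rim is centred at (281,207) with the handle straight down to (280,272), so the jaws are square to the handle. I turn those pixels into positions.

```bash
cat > n.py <<'E'
from h import *
s=viewer.snapshot('wrist');st=r.get_state();print(st['tool_pos'])
m=at_z(s,[281,207],.05,True)[0]; e=at_z(s,[280,272],.04,True)[0]; print("px",m,e,np.degrees(np.arctan2(*(e-m)[1::-1])),np.hypot(*(e-m)[:2]))
v,u=np.mgrid[150:280,240:325]; c=cloud(s,np.c_[u.ravel(),v.ravel()],True)
t=c[(c[:,2]>.0465)&(c[:,2]<.06)]; q,rad=cv2.minEnclosingCircle(t[:,:2].astype(np.float32)); print("rim",q,rad,len(t),np.median(t[:,2]))
h=c[(c[:,2]>.03)&(c[:,2]<.046)]; k=h[:,:2]-q; f=np.hypot(*k.T)>.032; k=k[f].mean(0); print("handle",np.degrees(np.arctan2(k[1],k[0])),np.hypot(*(h[:,:2]-q).T).max(),f.sum(),np.percentile(h[f][:,2],95))
E
python3 n.py
```

```text
[ 0.43734793 -0.31524833  0.1693585 ]
px [ 0.43769608 -0.3189278   0.05      ] [ 0.38404029 -0.36025594  0.04      ] -142.39489443148494 0.06772708976832024
rim (0.4366534948348999, -0.3186950087547302) 0.027104336768388748 717 0.050407762625088115
handle -143.00361468137038 0.0684514919043136 427 0.0432909061507198
```

Request:
play_rows([
  {"delta_rot":[0,0,0],"travel":[-0.016,0.02,0.25],"gripper":1},
  {"delta_rot":[0,0,0],"travel":[-0.016,0.02,0.6],"gripper":1},
  {"delta_rot":[0,0,0],"travel":[-0.016,0.02,0.9],"gripper":1},
  {"delta_rot":[0,0,0],"travel":[-0.016,0.02,1],"gripper":0.6},
  {"delta_rot":[0,0,0],"travel":[-0.016,0.02,1],"gripper":-1},
  {"delta_rot":[0,0,0],"travel":[-0.016,0.02,1],"gripper":-1},
  {"delta_rot":[0,0,0],"travel":[-0.016,0.02,1],"gripper":-1},
  {"delta_rot":[0,0,0],"travel":[-0.016,0.02,1],"gripper":-1},
], force=30)

```text
clock: 21.4
tool_pos: [0.4382, -0.3195, 0.0212]
eef_rot: [0.946, 0.325, 0.001, 0.001]
contact_force: [-0.5, 0.5, 7.6]
opening: 0.596
```

Request:
play_rows([
  {"delta_rot":[0,0,0],"travel":[0,0,-0.05],"gripper":-1},
  {"delta_rot":[0,0,0],"travel":[0,0,-0.25],"gripper":-1},
  {"delta_rot":[0,0,0],"travel":[0,0,-0.6],"gripper":-1},
  {"delta_rot":[0,0,0],"travel":[0,0,-0.75],"gripper":-1},
  {"delta_rot":[0,0,0],"travel":[0,0,-0.75],"gripper":-1},
  {"delta_rot":[0,0,0],"travel":[0,0,-0.75],"gripper":-1},
])

```text
clock: 22.15
tool_pos: [0.4371, -0.3185, 0.1315]
eef_rot: [0.946, 0.325, -0.0, -0.001]
contact_force: [0.7, 1.0, -2.1]
opening: 0.594
```

```bash
python3 g.py
```

```text
22.25 [ 0.43682327 -0.31851851  0.13094161] [ 9.45729621e-01  3.24952010e-01 -6.82450670e-04 -1.09967518e-03] [-1.01767233 -0.85016011 -2.81164965] 0.5931154645826728
```

View pics/w6.png

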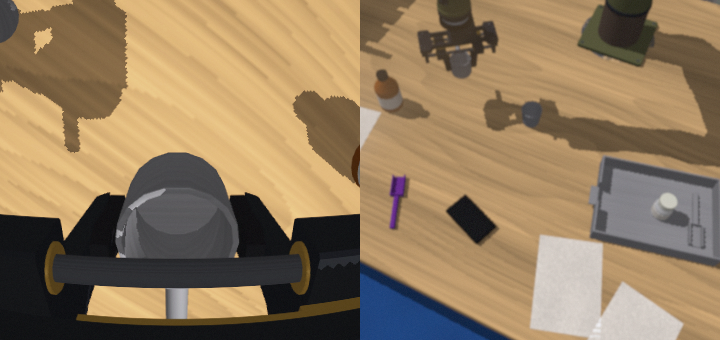

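The pot is held upright with its handle straight along the tool (column 176 in the crop). In the tray, the jar and scoop stand as placed.

Request:
play_rows([
  {"delta_rot":[0,0,0],"travel":[0.25,-0.19,0],"gripper":-1},
  {"delta_rot":[0,0,0],"travel":[0.55,-0.42,0],"gripper":-1},
  {"delta_rot":[0,0,0],"travel":[0.9,-0.694,0],"gripper":-1},
  {"delta_rot":[0,0,0],"travel":[0.9,-0.694,0],"gripper":-1},
])

```text
clock: 22.75
tool_pos: [0.4808, -0.1472, 0.1306]
eef_rot: [0.944, 0.33, -0.0, -0.003]
contact_force: [-0.4, -1.4, -1.2]
opening: 0.595
```

Request:
play_rows([
  {"delta_rot":[0,0,0],"travel":[0.25,-0.19,0],"gripper":-1},
  {"delta_rot":[0,0,0],"travel":[0.55,-0.42,0],"gripper":-1},
  {"delta_rot":[0,0,0],"travel":[0.9,-0.694,0],"gripper":-1},
  {"delta_rot":[0,0,0],"travel":[0.9,-0.694,0],"gripper":-1},
])

```text
clock: 23.25
tool_pos: [0.5231, 0.0173, 0.1308]
eef_rot: [0.944, 0.33, -0.0, -0.002]
contact_force: [0.3, -1.0, -1.7]
opening: 0.594
```

Request:
play_rows([
  {"delta_rot":[0,0,-0.05],"travel":[0.2,-0.15,0],"gripper":-1},
  {"delta_rot":[0,0,-0.1],"travel":[0.4,-0.3,0],"gripper":-1},
  {"delta_rot":[0,0,-0.15],"travel":[0.6,-0.46,0],"gripper":-1},
  {"delta_rot":[0,0,-0.2],"travel":[0.8,-0.6,0],"gripper":-1},
  {"delta_rot":[0,0,-0.25],"travel":[0.9,-0.694,0],"gripper":-1},
  {"delta_rot":[0,0,-0.3],"travel":[0.9,-0.694,0],"gripper":-1},
  {"delta_rot":[0,0,-0.345],"travel":[0.9,-0.694,0],"gripper":-1},
  {"delta_rot":[0,0,-0.36],"travel":[0.9,-0.694,0],"gripper":-1},
  {"delta_rot":[0,0,-0.36],"travel":[0.9,-0.694,0],"gripper":-1},
  {"delta_rot":[0,0,-0.36],"travel":[0.9,-0.694,0],"gripper":-1},
])

```text
clock: 24.5
tool_pos: [0.5651, 0.1756, 0.132]
eef_rot: [0.625, 0.78, -0.0, -0.0]
contact_force: [0.6, -0.5, -1.6]
opening: 0.594
```

```bash
cat > o.py <<'E'
from h import *
s=viewer.snapshot('wrist');t=viewer.snapshot('scene');st=r.get_state();print(st['clock'],st['tool_pos'],st['eef_rot'],st['contact_force'],st['opening'])
cv2.imwrite('pics/w8.png',np.hstack([s["color"][60:400,100:460],t["color"][100:440,200:560] if 0 else cv2.resize(t["color"][180:350,330:510],(360,340))])[:,:,::-1])
th=np.radians(12.08); Q=np.array([[np.cos(th),np.sin(th)],[-np.sin(th),np.cos(th)]])
for n,S in (("wrist",s),("scene",t)):
  for l in ['pot','pot_handle_end','cutout','jar']:
    for d in viewer.pinpoint(n,l)[:1]: p=cloud(S,d['at'],n=="wrist")[0]; print(n,l,np.round(d['at']),round(d['conf'],2),p.round(3),"tray",(Q@(p[:2]-[.5455,.2665])).round(3))
E
python3 o.py
```

```text
24.6 [0.56507176 0.17599029 0.13213388] [ 6.24765497e-01  7.80812441e-01 -7.12001438e-05  1.86880772e-05] [ 0.29018037 -0.55139125 -1.89711748] 0.5919061978594884
wrist pot [277. 257.] 0.77 [0.564 0.176 0.116] tray [-0.001 -0.093]
wrist pot_handle_end [277. 387.] 0.59 [0.56  0.198 0.23 ] tray [-0.001 -0.07 ]
wrist jar [280.  82.] 0.88 [0.545 0.271 0.075] tray [0.    0.004]
scene pot [409. 242.] 0.79 [0.641 0.17  0.241] tray [ 0.073 -0.115]
scene pot_handle_end [379. 228.] 0.51 [0.488 0.106 0.004] tray [-0.09  -0.145]
scene cutout [379. 256.] 0.96 [0.565 0.13  0.004] tray [-0.009 -0.138]
scene jar [437. 271.] 0.81 [0.562 0.267 0.042] tray [ 0.017 -0.003]
```

View pics/w8.png

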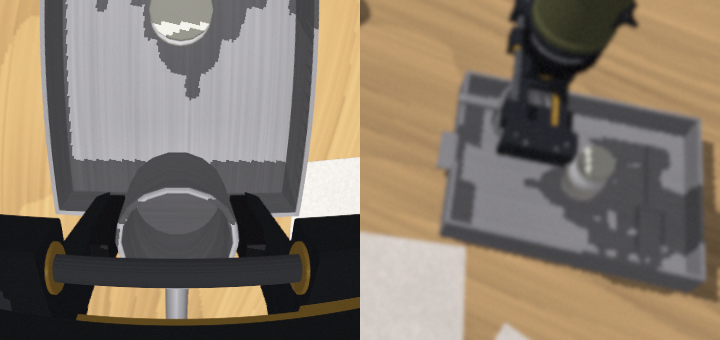

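The pot hangs on the tray's centre line at tray (0, -92) mm, with its handle pointing out towards the cut-out. I lower it.

Request:
play_rows([
  {"delta_rot":[0,0,0],"travel":[0,0,0.2],"gripper":-1},
  {"delta_rot":[0,0,0],"travel":[0,0,0.42],"gripper":-1},
  {"delta_rot":[0,0,0],"travel":[0,0,0.58],"gripper":-1},
  {"delta_rot":[0,0,0],"travel":[0,0,0.66],"gripper":-1},
  {"delta_rot":[0,0,0],"travel":[0,0,0.7],"gripper":-1},
  {"delta_rot":[0,0,0],"travel":[0,0,0.715],"gripper":-1},
  {"delta_rot":[0,0,0],"travel":[0,0,0.715],"gripper":-1},
])

```text
clock: 25.88
tool_pos: [0.5656, 0.1763, 0.0256]
eef_rot: [0.624, 0.781, 0.001, 0.0]
contact_force: [-0.1, -0.3, -2.5]
opening: 0.594
```

Request:
play_rows([
  {"delta_rot":[0,0,0],"travel":[0,0,0.01],"gripper":-1},
  {"delta_rot":[0,0,0],"travel":[0,0,0.01],"gripper":-1},
])

```text
clock: 26.12
tool_pos: [0.5657, 0.1763, 0.0252]
eef_rot: [0.624, 0.781, 0.001, 0.0]
contact_force: [-2.1, 0.1, 7.8]
opening: 0.591
```

Contact with the floor is felt at +7.8 N, at the expected height. I release, rise and check.

Request:
play_rows([
  {"delta_rot":[0,0,0],"travel":[0,0,0],"gripper":0.5},
  {"delta_rot":[0,0,0],"travel":[0,0,0],"gripper":0.8},
  {"delta_rot":[0,0,0],"travel":[0,0,0],"gripper":0.8},
  {"delta_rot":[0,0,0],"travel":[0,0,0],"gripper":0.8},
  {"delta_rot":[0,0,0],"travel":[0,0,-0.2],"gripper":0.9},
  {"delta_rot":[0,0,0],"travel":[0,0,-0.6],"gripper":1},
  {"delta_rot":[0,0,0],"travel":[0,0,-1],"gripper":1},
  {"delta_rot":[0,0,0],"travel":[0,0,-1],"gripper":1},
])

```text
clock: 27.12
tool_pos: [0.5683, 0.1767, 0.1781]
eef_rot: [0.625, 0.781, 0.004, 0.003]
contact_force: [-0.1, 0.2, -0.4]
opening: 1.003
```

Request:
play_rows([
  {"delta_rot":[0,0,0],"travel":[0.3,-0.9,-0.7],"gripper":1},
  {"delta_rot":[0,0,0],"travel":[0.3,-0.9,-0.7],"gripper":1},
  {"delta_rot":[0,0,0],"travel":[0.3,-0.9,-0.7],"gripper":1},
  {"delta_rot":[0,0,0],"travel":[0.3,-0.9,-0.7],"gripper":1},
])

```text
clock: 27.62
tool_pos: [0.4212, 0.191, 0.2793]
eef_rot: [0.623, 0.782, 0.0, -0.001]
contact_force: [0.4, -0.6, -0.8]
opening: 0.996
```

```bash
cat > p.py <<'E'
from h import *
th=np.radians(12.08); Q=np.array([[np.cos(th),np.sin(th)],[-np.sin(th),np.cos(th)]])
S={n:viewer.snapshot(n) for n in("scene","top")}; st=r.get_state(); print(st['clock'],st['tool_pos'],st['contact_force'])
cv2.imwrite('pics/fin.png',cv2.resize(S["scene"]["color"][190:350,340:520],(720,600))[:,:,::-1])
v,u=np.mgrid[0:420,0:560]; uv=np.c_[u.ravel(),v.ravel()]
for n,s in S.items():
    c=cloud(s,uv); T=(c[:,:2]-[.5455,.2665])@Q.T; c=np.c_[T,c[:,2]]
    def f(x,y,rad,a,b): return c[(np.hypot(c[:,0]-x,c[:,1]-y)<rad)&(c[:,2]>a)&(c[:,2]<b)]
    for l,x,y,a,b in(("jar",0,.013,.066,.09),("pot",0,-.092,.049,.07)):
        t=f(x,y,.04,a,b)
        if len(t)>5: print(n,l,np.round(cv2.minEnclosingCircle(t[:,:2].astype(np.float32)),3) if 0 else cv2.minEnclosingCircle(t[:,:2].astype(np.float32)),len(t),"z",np.median(t[:,2]))
    h=c[(abs(c[:,0])<.03)&(c[:,1]<-.148)&(c[:,1]>-.2)&(c[:,2]>.03)&(c[:,2]<.06)]
    if len(h): print(n,"handle",len(h),h.mean(0),h[:,1].min(),h[:,2].max())
    for l in("cup","reagent","powerbank","scoop_heel","scoop_tip","pot","pot_handle_end"):
        for d in viewer.pinpoint(n,l)[:2]: p=cloud(s,d['at'])[0]; print(n,l,round(d['conf'],2),"z0",at_z(s,d['at'],0)[0].round(3),"tray",(Q@(p[:2]-[.5455,.2665])).round(3),p[2].round(3))
E
python3 p.py
```

```text
27.725 [0.42359943 0.19034648 0.27799951] [ 0.00150277 -0.48432656 -0.67432519]
scene jar ((0.0024865546729415655, 0.011809476651251316), 0.020608065649867058) 242 z 0.07427840603352542
scene pot ((0.001776740187779069, -0.09247101843357086), 0.028193242847919464) 123 z 0.05332903562568303
scene handle 28 [ 0.00325206 -0.15478744  0.04412957] -0.16154076012489985 0.04921151664584511
scene cup 0.91 z0 [ 0.421 -0.115  0.   ] tray [-0.17  -0.345] 0.046
scene cup 0.38 z0 [ 0.598  0.373 -0.   ] tray [0.075 0.09 ] 0.005
scene reagent 0.73 z0 [ 0.547 -0.498  0.   ] tray [-0.129 -0.725] 0.048
scene powerbank 0.78 z0 [ 0.758 -0.126  0.   ] tray [ 0.132 -0.426] 0.016
scene scoop_heel 0.71 z0 [0.447 0.353 0.   ] tray [-0.075  0.1  ] 0.006
scene scoop_heel 0.57 z0 [ 0.855 -0.285  0.   ] tray [ 0.188 -0.602] 0.01
scene scoop_tip 0.75 z0 [ 0.589  0.374 -0.   ] tray [0.068 0.092] 0.005
scene scoop_tip 0.72 z0 [ 0.738 -0.34   0.   ] tray [ 0.064 -0.632] 0.005
scene pot 0.96 z0 [0.56  0.183 0.   ] tray [ 0.023 -0.096] 0.053
scene pot_handle_end 0.62 z0 [0.549 0.105 0.   ] tray [-0.032 -0.16 ] -0.0
sc
[... 233 characters left out ...]
2), 0.031571902334690094) 95 z 0.05376080069229694
top handle 22 [ 0.0003099  -0.15465567  0.04426917] -0.16113366465371867 0.049137474675108095
top cup 0.57 z0 [ 0.426 -0.114  0.   ] tray [-0.194 -0.347] 0.004
top reagent 0.71 z0 [ 0.542 -0.486  0.   ] tray [-0.158 -0.71 ] 0.081
top powerbank 0.59 z0 [ 0.766 -0.122  0.   ] tray [ 0.134 -0.426] 0.011
top scoop_heel 0.8 z0 [ 0.868 -0.277  0.   ] tray [ 0.201 -0.597] 0.003
top scoop_tip 0.88 z0 [0.596 0.377 0.   ] tray [0.074 0.094] 0.008
top scoop_tip 0.57 z0 [ 0.734 -0.343  0.   ] tray [ 0.058 -0.634] 0.006
top pot 0.95 z0 [0.571 0.18  0.   ] tray [ 0.009 -0.09 ] 0.004
top pot_handle_end 0.59 z0 [0.583 0.111 0.   ] tray [ 0.006 -0.161] 0.004
```

View pics/fin.png

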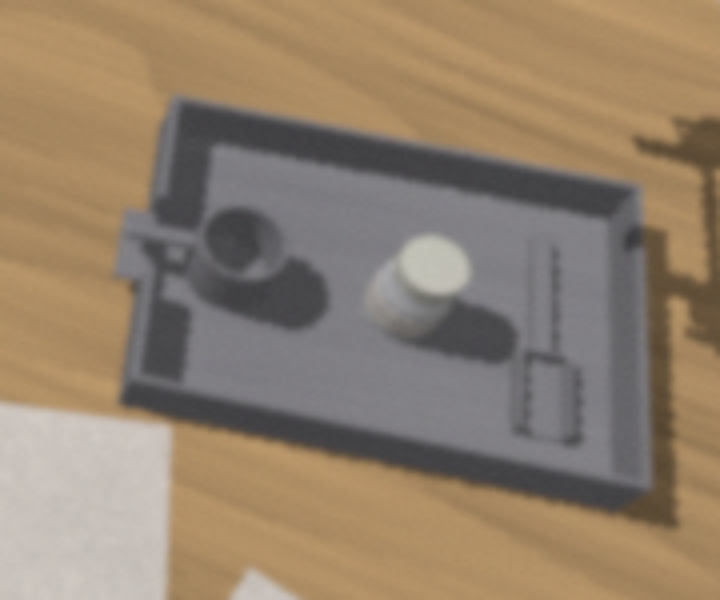

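All three stand in the tray: the pot at (235,250) with its handle out through the cut-out, the jar at (425,285), and the scoop flat at (545,340). I hand in.

```bash
python3 -c "
from plant import r
print(r.finish_job())"
```

```text
the job is handed in; nothing more can be done
None
```

The tray is loaded and the job is handed in. The arm finished at about 28 s of the 72 s allowed, clear of everything. No verdict was reported, so success rests on my last checks below.

| Thing | Position in the tray frame (mm) | Check |
|---|---|---|
| Scoop | heel about (-70, 96), tip about (72, 96) | flat on the floor, parallel to the end wall |
| Jar | about (1, 13) | cap top at 74 mm, so it stands on the floor; tilt about 0.02 rad |
| Pot | about (1, -92) | rim at 53–54 mm, as expected on the floor; handle along the tray's length, through the cut-out |
| Pot handle | end at y of at least -161, within about 3 sideways | -144 or beyond is required |

- **Bystanders:** the cup, reagent bottle and power bank read within about 8 mm of their starting places, which is roughly the networks' scatter. Nothing was seen to touch them.
- **Disagreements:** one scene-camera report put the pot's handle end about 32 mm off sideways (confidence 0.62). The top camera and the depth points from both cameras put it within 6 mm. I attribute the outlier to that report landing on the table behind the handle. The low-confidence extra hits were on the cup and the purple look-alike scoop.

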